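Sweep the loose jar lids into the soaking tub

TASK

Three loose jar lids lying on the steel draining tray still need soaking: with your fingers, push them along the tray and over its open end so that all three drop into the tub below it. Only sweep them, never lift or carry them, and leave the lidded jar and the upturned beaker on the tray, and everything on the bench around, standing where they are.

Things in the scene. Friction and masses are not known exactly. Their poses are not given: they have to be found in the camera images.
- tray: Draining tray of stainless sheet on legs, fixed. Origin: on the bench under its middle; z up, y along the tray (-y the open end over the tub, +y the closed end). Level floor 100 mm above the bench; inside 260 mm wide (x -130 to 130) and 420 mm long (y -210 to 210). Rims 16 mm above the floor on both long sides and the +y end, folded 11 mm outwards; none at -y. Grooves flat to the touch.
- tray_edge (a point): Middle of the tray's open edge, at floor height; axes as the tray's.
- tub: Grey plastic soaking tub, open at the top, empty, fixed on the bench below the tray's open end. Origin: centre of its underside; axes parallel to the tray's. Outside 340 mm (x) by 260 mm (y) by 85 mm high, walls and floor 4 mm. The tray's open edge overhangs it by about 35 mm.
- lid_a: Loose white ribbed plastic screw lid, a flat disc 50 mm across and 16 mm high, 10 to 20 g, lying flat on the tray floor. Origin: centre of its underside; z is its axis. The three lids are alike.
- lid_b: Second loose lid, as lid_a.
- lid_c: Third loose lid, as lid_a.
- jar: Bystander on the tray: amber glass sample jar with the same white lid screwed on, 50 mm across, 42 mm high. Origin: centre of its underside. Stays where it is.
- beaker: Bystander on the tray: small clear glass beaker standing upside down to drain, 43 mm across at the rim (below), 46 mm high. Origin: centre of its lower face. Stays where it is.
- spare_jar: Bystander on the bench: another lidded amber jar, 50 mm across, 42 mm high. Origin: centre of its underside.
- wash_bottle: Bystander on the bench: clear wash bottle with a bent spout, 74 mm across, 200 mm high. Origin: centre of its underside.
- soap_pump: Bystander on the bench: white pump bottle, 68 mm across, 175 mm high. Origin: centre of its underside.
- jug: Bystander on the bench: clear plastic jug with a handle, 100 mm across, 110 mm high. Origin: centre of its underside.
- bottle_brush: Bystander on the bench: bottle brush lying flat, 260 mm long along its x, 25 mm thick. Origin: on the bench under its wire, 30 mm from the bristles towards the handle.
- sponge: Bystander on the bench: scouring sponge, 110 by 70 by 30 mm. Origin: centre of its underside.
Things that resemble listed ones, but are neither listed nor needed, are in the scene too. What is shaped like the lid_c but red is not meant. What is shaped like the lid_b but pink is not meant.

How it is judged:
At the end, for the whole second after the job is handed in: All three lids are inside the tub and have stopped falling and rolling about (under 0.1 m/s), within its walls and below its rim; the jar and the beaker still stand upright on the tray within 20 mm of where they were (x of lid_a in the frame of tub between -0.166 and 0.166 m and y of lid_a in the frame of tub between -0.126 and 0.126 m and height (world z) of each of lid_a, lid_b, lid_c below 0.075 m and linear speed of each of lid_a, lid_b, lid_c below 0.1 m/s and x of lid_b in the frame of tub between -0.166 and 0.166 m and y of lid_b in the frame of tub between -0.126 and 0.126 m and x of lid_c in the frame of tub between -0.166 and 0.166 m and y of lid_c in the frame of tub between -0.126 and 0.126 m and distance of each of jar, beaker from where it was at the start of the episode below 0.02 m and angle between each of jar, beaker's own z axis and vertical below 0.2 rad); the robot touches nothing.
It fails at once if a lid is lifted: its origin rises more than 32 mm above the tray floor (standing on its rim it is at 25 mm) (height (world z) of any of lid_a, lid_b, lid_c above 0.132 m).
It fails at once if a lid is carried: still at or above floor height when its centre is more than 45 mm beyond the tray's open edge ((y of lid_a in the frame of tray_edge below -0.045 m and height (world z) of lid_a above 0.1 m) or (y of lid_b in the frame of tray_edge below -0.045 m and height (world z) of lid_b above 0.1 m) or (y of lid_c in the frame of tray_edge below -0.045 m and height (world z) of lid_c above 0.1 m)).
It fails at once if the jar or the beaker on the tray is shifted more than 20 mm or tipped over (distance of any of jar, beaker from where it was at the start of the episode above 0.02 m or angle between any of jar, beaker's own z axis and vertical above 0.5 rad).
It fails at once if something else on the bench is shifted more than 30 mm (distance of any of spare_jar, wash_bottle, soap_pump, jug, bottle_brush, sponge from where it was at the start of the episode above 0.03 m).
It also fails if it takes over 72 s, if anything falls off the work surface, if the arm or the gripper's body presses on something with over 40 N, if the wrist force passes 120 N, or if a joint passes its speed limit or range.

ROBOT

A 7-joint arm with a two-finger parallel gripper is mounted at the origin on the work surface. World frame = base frame: x ahead of the robot, y to its left, z up, the work surface at z = 0. Lengths are in m, angles in rad, forces in N, time in s.
With the tool pointing down it reaches from about 0.4 to 0.875 m from the base axis. Payload 19.3 kg.
Tool frame: the origin (TCP) lies at the very end of the fingers, on their centre line; the grasp point (between the pads) lies bot.tcp_to_grasp behind it (bot.tcp_to_grasp is the distance from the TCP to the grasp point, in m); z points along the fingers, y is the direction in which the jaws open and shut (so a half turn about z gives the same grasp; the last joint's range is limited). The gripper opens to 85 mm and grips with 20 to 120 N. Pads are 22 mm wide; open, the fingers measure 114 mm over their backs; the gripper's body (76 mm by 85 mm) begins 54 mm behind the grasp point. The pads swing forward as they close: fully open they stand 13 mm farther back than shut.
Start: joints at [1.038, 0.521, -0.036, 1.599, 0.021, 1.021, -0.113], TCP at [0.279, -0.559, 0.231] pointing down, gripper open.
Joint ranges: [-2.91, 2.91], [-0.3, 2.13], [-1.5, 1.42], [0.17, 2.43], [-1.26, 4.41], [0.16, 1.93], [-2.52, 2.52]. Speed limits (rad/s): [1.89, 1.89, 2.39, 2.39, 3.01, 3.01, 3.01].

INTERFACE

Orientations are given as [roll, pitch, yaw] about the fixed x, y, z axes, in that order (R = Rz(yaw) Ry(pitch) Rx(roll)).
In Python, from workcell import bot gives the robot as it stands.
- The arm moves only by the tool servo_tool, never from a script. Its argument "targets" is a list of rows, each a list of 2 entries, a list of its own where there are three numbers: the shift along the tool's x, y, z in units of 0.05 m (1.0 is 0.05 m), then the turn about the tool's z in units of 5 degrees (1.0 is 5 degrees). A call has 1 to 12 rows; each row shifts and turns the commanded pose from where the row before left it, along the tool's axes as they then stand; what a row does not reach is not made up. A row lasts 1/8 s, in which the tool goes at most 62.5 mm and 10.7 degrees, less where a joint would pass 70% of its speed; a pose out of reach is approached as far as the arm can. A call with a number of a shift or a turn outside -1 to 1 is refused whole. A call with a gripper value outside its range is refused whole. "gripper" is the opening, from -1 (shut) to 1 (fully open), so that 0 is half open, set as the call begins (left out, the last holds). The fingers move at their own pace and stop on an object; "newtons" is the grip in N (left out, the last holds). Time passes only in rows, so rows that do not move let the fingers close. It gives the time, the measured TCP pose, the force and the opening at its end, in the units of the state.
- bot.observe(): the state, without advancing time (a new reading comes with each control period).
- bot.grab_frame(name): name is "side" or "top" or "wrist"; returns the picture (400x640x3 uint8, blue, green, red); there is no depth.
- bot.get_calibration(name): a dict with "fx", "fy", "cx", "cy" (pixels), "pose" (4x4, takes a point from camera to world coordinates). Camera axes: x right, y up, looking along -z (the intrinsics and any distortion apply to the point x, -y, -z); pixel columns grow to the right and rows downward; lengths in m; the calibration is good to about 2 mm. The wrist camera is an equidistant fisheye: a pixel r from the principal point sees the ray r / f radians off the axis. A picture is of the moment at which its call begins: read the wrist's pose just before it. get_calibration takes no time and is no camera call; for the wrist camera it gives the pose at the moment of the call.
- bot.job_done(): hands the job in, once; it reports no verdict.
The state is a dict: "clock": time; "qpos": joint angles; "qd": joint speeds; "joint_efforts": joint torques, N m; "position": TCP position; "tool_rot": TCP orientation; "force": force on the tool from outside, world axes, zero at the start; "moment": the same for the moment, N m; "grip_width": finger opening in m.
Only numpy, scipy, OpenCV 4.12 (cv2) and the standard library are available. Lean on these libraries where they do the work, as an engineer would, in place of code of your own. Each camera call takes 0.05 s, during which the arm holds its last target.

## Working session

There is one attempt and no reset: what is moved stays moved. The work goes in short steps, Python scripts to look and compute and a tool call to move; the robot and the scene stay as the last step left them, time stands still between calls to the robot, and variables do not carry over. Pictures are saved under pics/ and viewed, and the job is handed in when it is done.

Besides the shell and the picture viewer there is one more tool, called after "Request:" by a JSON object that holds its "op" and its "data". servo_tool: Moves the arm, as the interface text tells. Its arguments: {"type":"object","properties":{"targets":{"type":"array","items":{"type":"array"}},"gripper":{"type":"number"},"newtons":{"type":"number"}},"required":["targets"]}

```bash
ls; mkdir -p pics; python3 - <<'E'
from workcell import bot
import cv2
print(bot.observe())
for n in ("side","top","wrist"):
    c=bot.get_calibration(n); print(n,c)
    cv2.imwrite(f"pics/{n}0.png",bot.grab_frame(n))
print(bot.tcp_to_grasp)
E
```

```text
pics
{'clock': 0.0, 'qpos': array([ 1.03780451,  0.52201575, -0.03631143,  1.60000417,  0.02121535,
        1.0210956 , -0.11279222]), 'qd': array([-0.00104463, -0.00020967, -0.00128201, -0.00050385,  0.00025667,
       -0.00046257, -0.00035116]), 'joint_efforts': array([-3.05902440e-04, -9.27076650e+01,  1.98015936e+00, -3.69918001e+01,
        1.77682971e-02,  8.28081305e-03, -6.83579060e-05]), 'position': array([ 0.27883443, -0.55897742,  0.23072621]), 'tool_rot': array([-3.14045972e+00,  1.02173042e-04,  4.62783797e-01]), 'force': array([-0.46734896,  0.24389531, -0.079023  ]), 'moment': array([ 0.00322713, -0.01477727, -0.02926598]), 'grip_width': 0.08521073374834855}
side {'fx': 471.9224154180491, 'fy': 471.9224154180491, 'cx': 323.4958396650826, 'cy': 199.5132614783297, 'pose': array([[ 0.92367427,  0.26684771, -0.27498754,  0.06067333],
       [-0.38307906,  0.65944228, -0.64682789, -1.06562899],
       [ 0.00873387,  0.70280024,  0.71133363,  1.22690928],
       [ 0.        ,  0.        ,  0.        ,  1.        ]])}
top {'fx': 383.3944468590303, 'fy': 383.3944468590303, 'cx': 320.7734098790716, 'cy': 201.69889991049274, 'pose': array([[-0.01545386,  0.99674514, -0.0791221 ,  0.40712082],
       [-0.99962026, -0.01359579,  0.02396869, -0.00702731],
       [ 0.02281495,  0.07946246,  0.99657674,  1.22866532],
       [ 0.        ,  0.        ,  0.        ,  1.        ]])}
wrist {'fx': 309.70691628693146, 'fy': 309.70691628693146, 'cx': 319.8092211386544, 'cy': 200.46681234269136, 'pose': array([[ 0.44678308,  0.84942618,  0.28082032,  0.35019415],
       [-0.89464111,  0.42471858,  0.13867739, -0.52272421],
       [-0.00147341, -0.31319211,  0.94968865,  0.3731471 ],
       [ 0.        ,  0.        ,  0.        ,  1.        ]])}
0.0187
```

View pics/side0.png

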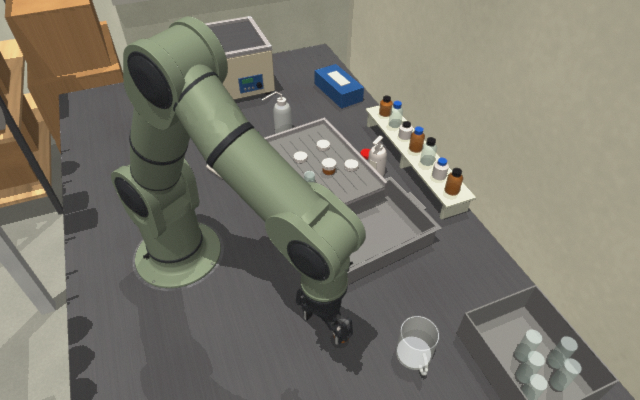

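View pics/top0.png

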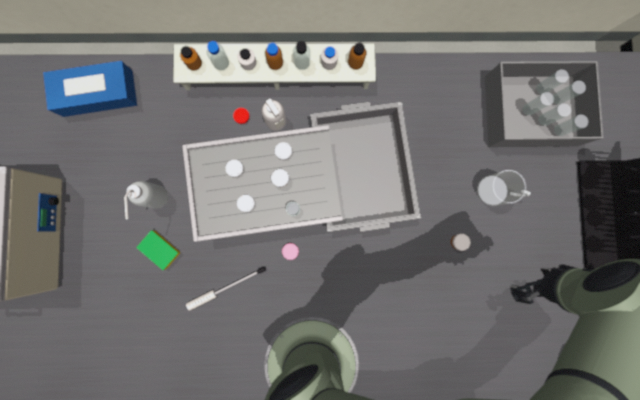

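View pics/wrist0.png

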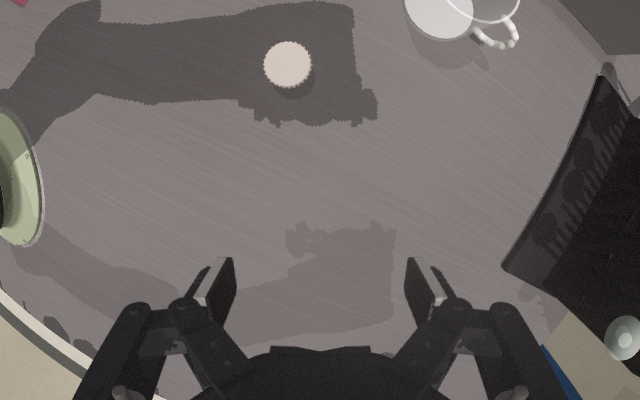

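The top view shows four white discs on the tray, at (234,168), (284,150), (280,178) and (246,203), and the beaker at about (292,208). The decoys are a red lid at (241,116) and a pink one at (290,252), both on the bench. The spare jar is at (462,242). In the side view the disc at (329,165) has amber under it, so it looks like the jar. I'll enlarge both views to check.

```bash
python3 - <<'E'
import cv2
a=cv2.imread("pics/top0.png")[120:250,170:330]; cv2.imwrite("pics/topc.png",cv2.resize(a,None,fx=5,fy=4.5 and 5,interpolation=cv2.INTER_CUBIC)[:600])
a=cv2.imread("pics/side0.png")[100:250,240:450]; cv2.imwrite("pics/sidec.png",cv2.resize(a,(798,570),interpolation=cv2.INTER_CUBIC))
E
```

```text
(no output)
```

View pics/topc.png

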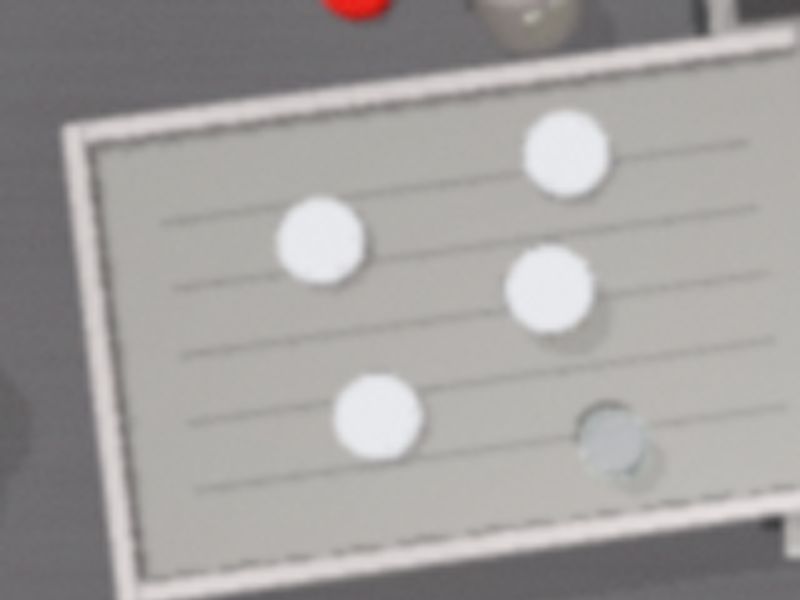

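View pics/sidec.png

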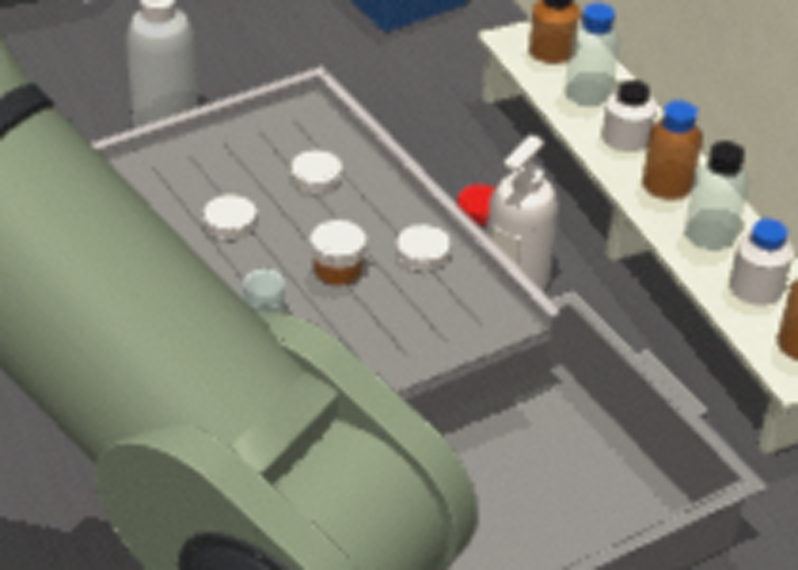

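Top crop: lids A (566,153), B (320,240) and C (378,417). The jar is at (549,290) with amber below it in the side crop, and the beaker is at (612,438). Next I'll triangulate these and fit the tray's pose.

```bash
cat > h.py <<'E'
import numpy as np, cv2
from workcell import bot
def ray(n,u,v):
    c=bot.get_calibration(n);P=c['pose']
    x=(u-c['cx'])/c['fx'];y=(v-c['cy'])/c['fy']
    if n=='wrist':
        r=np.hypot(x,y); d=np.array([x/r*np.sin(r),-y/r*np.sin(r),-np.cos(r)])
    else: d=np.array([x,-y,-1.]);d/=np.linalg.norm(d)
    return P[:3,3],P[:3,:3]@d
def atz(n,u,v,z):
    o,d=ray(n,u,v);return o+d*(z-o[2])/d[2]
def tri(p,q):
    o1,d1=ray('top',*p);o2,d2=ray('side',*q)
    A=np.stack([d1,-d2],1);t=np.linalg.lstsq(A,o2-o1,rcond=None)[0]
    a,b=o1+t[0]*d1,o2+t[1]*d2
    return (a+b)/2,np.linalg.norm(a-b)
tc=lambda u,v:(170+(u+.5)/5-.5,120+(v+.5)/5-.5)
sc=lambda u,v:(240+(u+.5)/3.8-.5,100+(v+.5)/3.8-.5)
E
python3 - <<'E'
from h import *
np.set_printoptions(precision=4,suppress=True)
for k,p,q in [('A',(566,153),(424,243)),('B',(320,240),(316,168)),('C',(378,417),(230,212)),('jar',(549,290),(338,239)),('bk',(612,438),(264,282))]:
    print(k,*tri(tc(*p),sc(*q)), atz('top',*tc(*p),{'jar':.142,'bk':.123}.get(k,.116)))
a=cv2.imread("pics/top0.png")
x=a[90:240,290:440]; cv2.imwrite("pics/top_r.png",cv2.resize(x,(600,600),interpolation=cv2.INTER_CUBIC))
E
```

```text
A [0.6502 0.075  0.1156] 0.002883048384421593 [0.6487 0.0754 0.116 ]
B [0.6001 0.2192 0.1136] 0.0020406885260896308 [0.5987 0.2191 0.116 ]
C [0.4961 0.1847 0.1167] 0.0030850147590926174 [0.4947 0.1853 0.116 ]
jar [0.5653 0.0834 0.1414] 0.0027063973731083946 [0.5639 0.0838 0.142 ]
bk [0.4792 0.0482 0.1469] 0.00133891271307008 [0.4801 0.0497 0.123 ]
```

View pics/top_r.png

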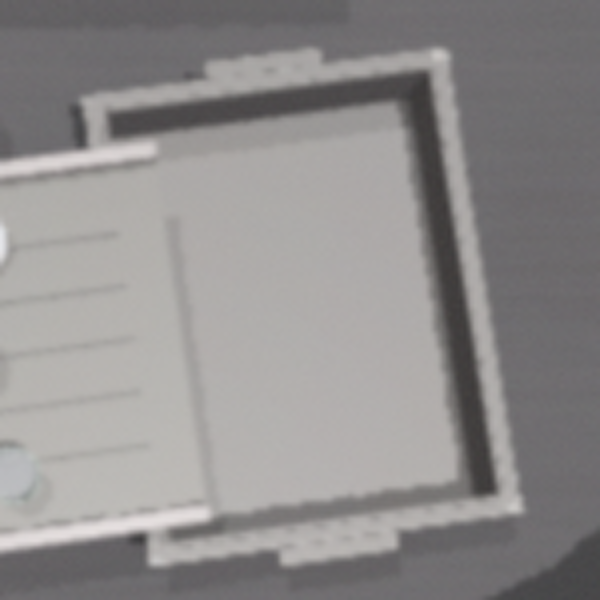

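```bash
cat >> h.py <<'E'
rc=lambda u,v:(290+(u+.5)/4-.5,90+(v+.5)/4-.5)
E
python3 - <<'E'
from h import *
np.set_printoptions(precision=4,suppress=True)
a=cv2.imread("pics/top0.png")
x=a[215:250,180:240]; cv2.imwrite("pics/tl.png",cv2.resize(x,(720,420),interpolation=cv2.INTER_CUBIC))
P=[atz('top',*tc(65,126),.116),atz('top',*rc(156,144),.116),atz('top',*rc(211,508),.116),atz('top',*tc(118,605),.116)]
for p in P: print(p)
for i in range(4):
    d=P[(i+1)%4]-P[i];print(np.linalg.norm(d),np.degrees(np.arctan2(d[1],d[0])))
E
```

```text
[0.6678 0.3675 0.116 ]
[ 0.721  -0.0605  0.116 ]
[ 0.4511 -0.0959  0.116 ]
[0.3886 0.3338 0.116 ]
0.4313536798748281 -82.90665685767108
0.27226180365071506 -172.53113427025664
0.4342066045966866 98.27676760550443
0.2812253984586663 6.894518932965823
```

View pics/tl.png

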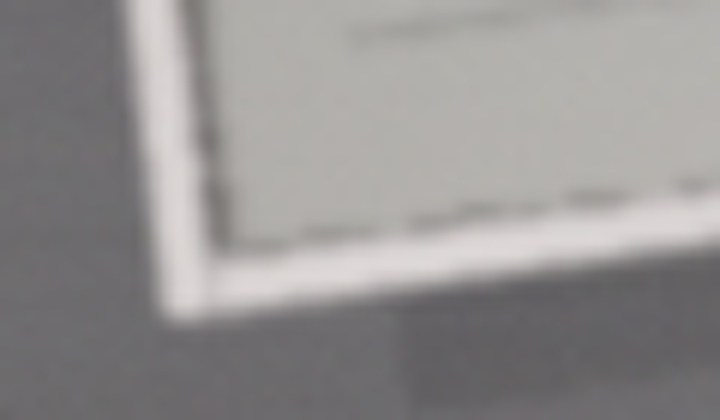

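```bash
cat >> h.py <<'E'
def trayfit():
    W=np.array([atz('top',*tc(65,126),.116),atz('top',*rc(156,144),.116),atz('top',*rc(211,508),.116),atz('top',193.6,241.6,.116)])[:,:2]
    L=np.array([[.141,.221],[.141,-.210],[-.141,-.210],[-.141,.221]])
    wc,lc=W.mean(0),L.mean(0);H=(L-lc).T@(W-wc)
    th=np.arctan2(H[0,1]-H[1,0],H[0,0]+H[1,1]);R=np.array([[np.cos(th),-np.sin(th)],[np.sin(th),np.cos(th)]])
    return R,wc-R@lc,th,W-(L@R.T+wc-R@lc)
E
python3 - <<'E'
from h import *
np.set_printoptions(precision=4,suppress=True)
R,t,th,res=trayfit();print(t,th,np.degrees(th));print(res)
for k,p in dict(A=(.6495,.0752),B=(.5994,.2192),C=(.4954,.185),jar=(.5646,.0836),bk=(.480,.049)).items(): print(k,(np.array(p)-t)@R)
print('edge',R@[0,-.21]+t)
for n,u,v,z in [('pump',274,120,.1),('pumpbase',275,125,.0),('red',241,116,.016)]:
    p=atz('top',u,v,z);print(n,p,(p[:2]-t)@R)
print(tri((272,112),(377,145)))
E
```

```text
[0.5571 0.1305] 0.13439598671987588 7.700322822545148
[[ 0.0005 -0.0008]
 [-0.004  -0.0018]
 [ 0.0055  0.0006]
 [-0.0021  0.002 ]]
A [ 0.0841 -0.0671]
B [0.0538 0.0823]
C [-0.0539  0.0623]
jar [ 0.0011 -0.0474]
bk [-0.0874 -0.0704]
edge [ 0.5853 -0.0776]
pump [0.7442 0.1022 0.1   ] [ 0.1816 -0.0531]
pumpbase [0.7574 0.1087 0.    ] [ 0.1956 -0.0484]
red [0.7833 0.2161 0.016 ] [0.2356 0.0546]
(array([0.7596, 0.1017, 0.1463]), np.float64(0.01139121842801588))
```

```bash
cat >> h.py <<'E'
def plan(tx,ty,z,yawdeg_tray,n,gap=False):
    """tray-frame xy target, world z, tool yaw = tray yaw + yawdeg"""
    s=bot.observe();p=np.array(s['position']);yaw=s['tool_rot'][2]
    R,t,th,_=trayfit();g=np.r_[R@[tx,ty]+t,z]
    dy=(th+np.radians(yawdeg_tray)-yaw+np.pi)%(2*np.pi)-np.pi
    rows=[]
    for i in range(n):
        w=yaw+dy*i/n;d=(g-p)/n
        c,s_=np.cos(w),np.sin(w)
        rows.append([[round((c*d[0]+s_*d[1])/.05,2),round((s_*d[0]-c*d[1])/.05,2),round(-d[2]/.05,2)],round(-np.degrees(dy)/n/5,2)])
    print(str(rows).replace(' ',''))
def st():
    s=bot.observe();R,t,th,_=trayfit()
    print('t',round(s['clock'],2),'tray xy',np.round((s['position'][:2]-t)@R,4),'z',round(s['position'][2],4),'yaw-tray',round(np.degrees(s['tool_rot'][2]-th),1),'F',np.round(s['force'],2),'w',round(s['grip_width'],4),'q',np.round(s['qpos'],2))
E
python3 - <<'E'
from h import *
st();plan(.084,.0,.2,90,24)
E
```

```text
t 0.15 tray xy [-0.3681 -0.646 ] z 0.2309 yaw-tray 18.8 F [-1.28  0.06  1.04] w 0.0853 q [ 1.04  0.52 -0.04  1.6   0.02  1.02 -0.11]
[[[np.float64(0.53),np.float64(-0.39),np.float64(0.03)],np.float64(-0.59)],[[np.float64(0.55),np.float64(-0.36),np.float64(0.03)],np.float64(-0.59)],[[np.float64(0.57),np.float64(-0.33),np.float64(0.03)],np.float64(-0.59)],[[np.float64(0.58),np.float64(-0.3),np.float64(0.03)],np.float64(-0.59)],[[np.float64(0.6),np.float64(-0.27),np.float64(0.03)],np.float64(-0.59)],[[np.float64(0.61),np.float64(-0.24),np.float64(0.03)],np.float64(-0.59)],[[np.float64(0.62),np.float64(-0.21),np.float64(0.03)],np.float64(-0.59)],[[np.float64(0.63),np.float64(-0.17),np.float64(0.03)],np.float64(-0.59)],[[np.float64(0.64),np.float64(-0.14),np.float64(0.03)],np.float64(-0.59)],[[np.float64(0.65),np.float64(-0.11),np.float64(0.03)],np.float64(-0.59)],[[np.float64(0.65),np.float64(-0.07),np.float64(0.03)],np.float64(-0.59)],[[np.float64(0.66),np.float64(-0.04),np.float64(0.03)],np.float64(-0.59)],[[np.float64(0.66),np.float64(-0.01),np.float64(0.03)],np.float64(-0.59)],[[np.float64(0.66),np.float64(0.03),np.float64(0.03)],np.float64(-0.59)],[[np.float64(0.65),np.float64(0.06),np.float64(0.03)],np.float64(-0.59)],[[np.float64(0.65),np.float64(0.09),np.float64(0.03)],np.float64(-0.59)],[[np.float64(0.64),np.float64(0.13),np.float64(0.03)],np.float64(-0.59)],[[np.float64(0.64),np.float64(0.16),np.float64(0.03)],np.float64(-0.59)],[[np.float64(0.63),np.float64(0.19),np.float64(0.03)],np.float64(-0.59)],[[np.float64(0.62),np.float64(0.23),np.float64(0.03)],np.float64(-0.59)],[[np.float64(0.6),np.float64(0.26),np.float64(0.03)],np.float64(-0.59)],[[np.float64(0.59),np.float64(0.29),np.float64(0.03)],np.float64(-0.59)],[[np.float64(0.57),np.float64(0.32),np.float64(0.03)],np.float64(-0.59)],[[np.float64(0.56),np.float64(0.35),np.float64(0.03)],np.float64(-0.59)]]
```

Request:
{"op": "servo_tool", "data": {"targets": [[[0.53,-0.39,0],-0.6],[[0.55,-0.36,0],-0.6],[[0.57,-0.33,0],-0.6],[[0.58,-0.3,0],-0.6],[[0.6,-0.27,0],-0.6],[[0.61,-0.24,0],-0.6],[[0.62,-0.21,0],-0.6],[[0.63,-0.17,0],-0.6],[[0.64,-0.14,0],-0.6],[[0.65,-0.11,0],-0.6],[[0.65,-0.07,0],-0.6],[[0.66,-0.04,0],-0.6]], "gripper": -0.3}}

```text
clock: 1.65
position: [0.4591, -0.2074, 0.2313]
tool_rot: [3.142, 0.0, 1.094]
force: [0.7, -0.1, -0.1]
grip_width: 0.0299
```

Request:
{"op": "servo_tool", "data": {"targets": [[[0.66,-0.01,0],-0.6],[[0.66,0.03,0],-0.6],[[0.65,0.06,0],-0.6],[[0.65,0.09,0],-0.6],[[0.64,0.13,0],-0.6],[[0.64,0.16,0],-0.6],[[0.63,0.19,0],-0.6],[[0.62,0.23,0],-0.6],[[0.6,0.26,0],-0.6],[[0.59,0.29,0],-0.6],[[0.57,0.32,0],-0.5],[[0.56,0.35,0],-0.5]]}}

```text
clock: 3.15
position: [0.6362, 0.1448, 0.2312]
tool_rot: [-3.141, 0.0, 1.704]
force: [0.0, -0.4, 0.3]
grip_width: 0.0302
```

```bash
python3 - <<'E'
from h import *
st();cv2.imwrite("pics/w1.png",bot.grab_frame("wrist"))
cv2.imwrite("pics/s1.png",bot.grab_frame("side"))
cv2.imwrite("pics/t1.png",bot.grab_frame("top"))
plan(.084,.0,.14,90,3)
E
```

```text
t 3.15 tray xy [0.0803 0.0036] z 0.2312 yaw-tray 89.9 F [ 0.01 -0.43  0.31] w 0.0302 q [-0.01  0.6  -0.48  1.5   0.3   1.11 -0.42]
[[[np.float64(-0.03),np.float64(0.03),np.float64(0.61)],np.float64(-0.0)],[[np.float64(-0.03),np.float64(0.03),np.float64(0.61)],np.float64(-0.0)],[[np.float64(-0.03),np.float64(0.03),np.float64(0.61)],np.float64(-0.0)]]
```

View pics/w1.png

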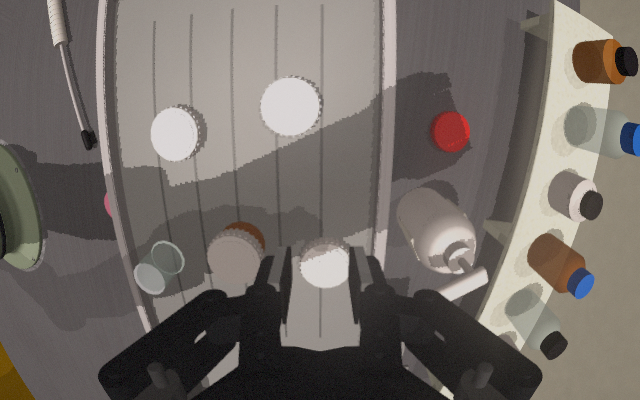

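View pics/s1.png

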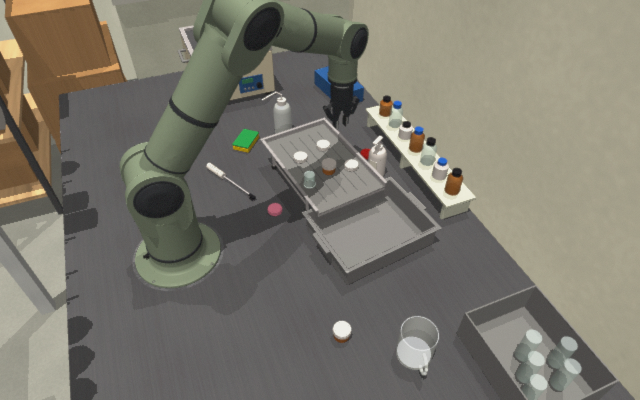

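View pics/t1.png

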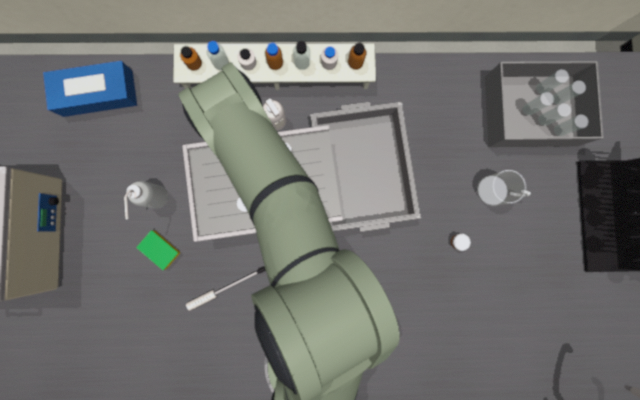

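The wrist view shows lid A at (325,263), just ahead of the fingers, the jar at (235,255), the beaker at (160,265), B at (290,105) and C at (176,133). I'll cross-check B and C from this view.

```bash
python3 - <<'E'
from h import *
R,t,th,_=trayfit()
for k,u,v,z in [('A',325,263,.116),('B',290,105,.116),('C',175,133,.116),('jar',235,257,.142)]:
    p=atz('wrist',u,v,z);print(k,(p[:2]-t)@R)
E
```

```text
A [ 0.08420094 -0.06160691]
B [0.05479975 0.08332378]
C [-0.04977367  0.06418098]
jar [ 0.00551347 -0.0422834 ]
```

Request:
{"op": "servo_tool", "data": {"targets": [[[0.0,0.07,0.8],0],[[0.0,0.0,0.8],0],[[0.0,0.0,0.7],0],[[0,0,0],0]]}}

```text
clock: 3.8
position: [0.638, 0.1429, 0.1143]
tool_rot: [-3.137, 0.001, 1.702]
force: [0.5, -0.5, 1.7]
grip_width: 0.0295
```

Request:
{"op": "servo_tool", "data": {"targets": [[[0,0,0.08],0],[[0,0,0.06],0]]}}

```text
clock: 4.05
position: [0.6402, 0.1439, 0.1106]
tool_rot: [3.14, -0.0, 1.702]
force: [-0.7, 0.1, 0.2]
grip_width: 0.0297
```

Request:
{"op": "servo_tool", "data": {"targets": [[[0,0,0.04],0],[[0,0,0],0]]}}

```text
clock: 4.3
position: [0.6397, 0.1439, 0.1076]
tool_rot: [3.141, -0.0, 1.702]
force: [-0.2, 0.6, 0.9]
grip_width: 0.0299
```

```bash
python3 - <<'E'
from h import *
st();cv2.imwrite("pics/w2.png",bot.grab_frame("wrist"))
a=bot.grab_frame("side")[100:250,240:450]
cv2.imwrite("pics/s2.png",cv2.resize(a,(798,570),interpolation=cv2.INTER_CUBIC))
E
```

```text
t 4.3 tray xy [0.0836 0.0022] z 0.1076 yaw-tray 89.8 F [-0.19  0.64  0.94] w 0.0299 q [-0.03  0.74 -0.44  1.59  0.38  0.89 -0.48]
```

View pics/w2.png

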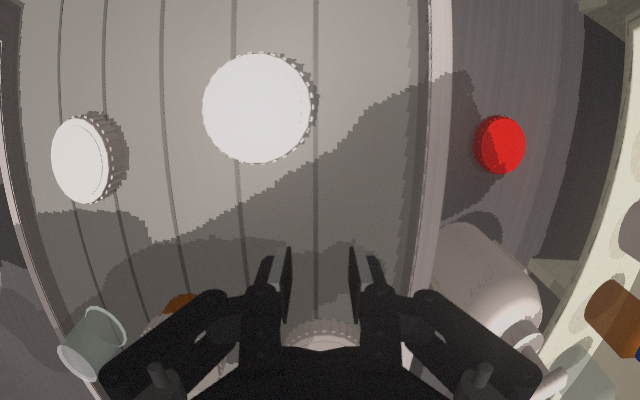

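View pics/s2.png

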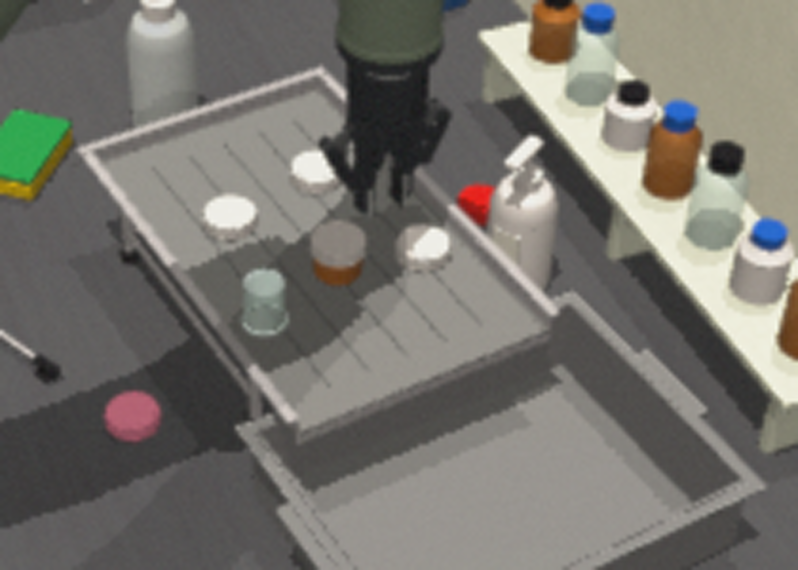

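Request:
{"op": "servo_tool", "data": {"targets": [[[0,0,0.06],0],[[0,0,0.04],0],[[0,0,0],0]]}}

```text
clock: 4.78
position: [0.6395, 0.1439, 0.102]
tool_rot: [-3.141, -0.0, 1.702]
force: [0.9, 0.3, -0.1]
grip_width: 0.0298
```

Request:
{"op": "servo_tool", "data": {"targets": [[[0,0,0.04],0],[[0,0,0.04],0],[[0,0,0],0]]}}

```text
clock: 5.15
position: [0.6397, 0.1439, 0.0996]
tool_rot: [3.141, 0.0, 1.702]
force: [-7.7, -1.7, 20.4]
grip_width: 0.0296
```

Request:
{"op": "servo_tool", "data": {"targets": [[[0,0,-0.12],0],[[-0.3,0,0],0],[[-0.3,0,0],0],[[-0.3,0,0],0],[[-0.3,0,0],0],[[-0.3,0,0],0],[[-0.3,0,0],0],[[-0.3,0,0],0],[[-0.3,0,0],0],[[0,0,0],0]]}}

```text
clock: 6.4
position: [0.6554, 0.0232, 0.1042]
tool_rot: [-3.142, 0.001, 1.7]
force: [0.2, 0.9, 0.7]
grip_width: 0.0302
```

```bash
python3 - <<'E'
from h import *
st();cv2.imwrite("pics/w3.png",bot.grab_frame("wrist"))
a=bot.grab_frame("side")[100:250,240:450]
cv2.imwrite("pics/s3.png",cv2.resize(a,(798,570),interpolation=cv2.INTER_CUBIC))
E
```

```text
t 6.4 tray xy [ 0.083  -0.1194] z 0.1042 yaw-tray 89.7 F [0.18 0.88 0.69] w 0.0302 q [ 0.15  0.75 -0.44  1.6   0.38  0.89 -0.3 ]
```

View pics/s3.png

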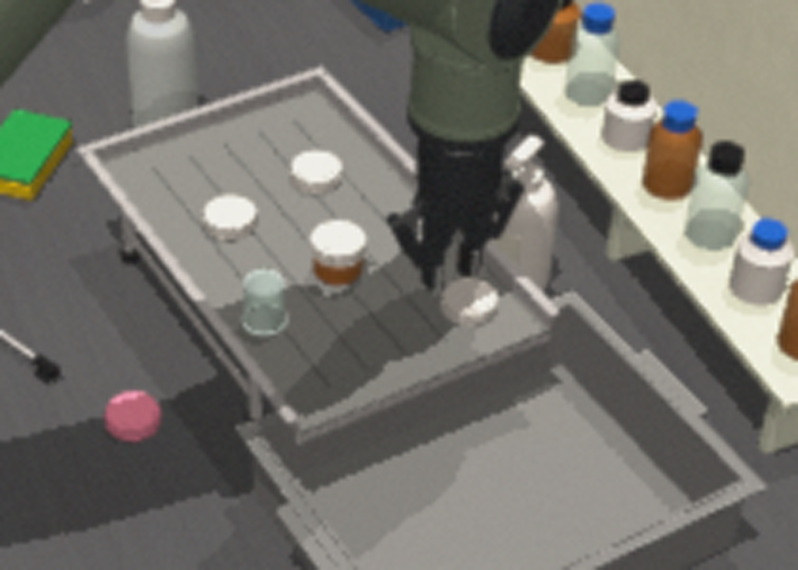

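Lid A now sits in the cradle at (470,302), and the jar, beaker and pump haven't moved. I'll push on over the edge.

Request:
{"op": "servo_tool", "data": {"targets": [[[-0.3,0,0],0],[[-0.3,0,0],0],[[-0.3,0,0],0],[[-0.3,0,0],0],[[-0.3,0,0],0],[[-0.2,0,0],0],[[0,0,0],0],[[0,0,0],0]]}}

```text
clock: 7.5
position: [0.6664, -0.0587, 0.1043]
tool_rot: [3.142, -0.0, 1.703]
force: [-0.9, 0.8, 0.2]
grip_width: 0.0297
```

```bash
python3 - <<'E'
from h import *
st()
a=bot.grab_frame("side")[100:250,240:450]
cv2.imwrite("pics/s4.png",cv2.resize(a,(798,570),interpolation=cv2.INTER_CUBIC))
E
```

```text
t 7.5 tray xy [ 0.0829 -0.2021] z 0.1043 yaw-tray 89.8 F [-0.85  0.78  0.2 ] w 0.0297 q [ 0.27  0.76 -0.44  1.56  0.38  0.91 -0.16]
```

View pics/s4.png

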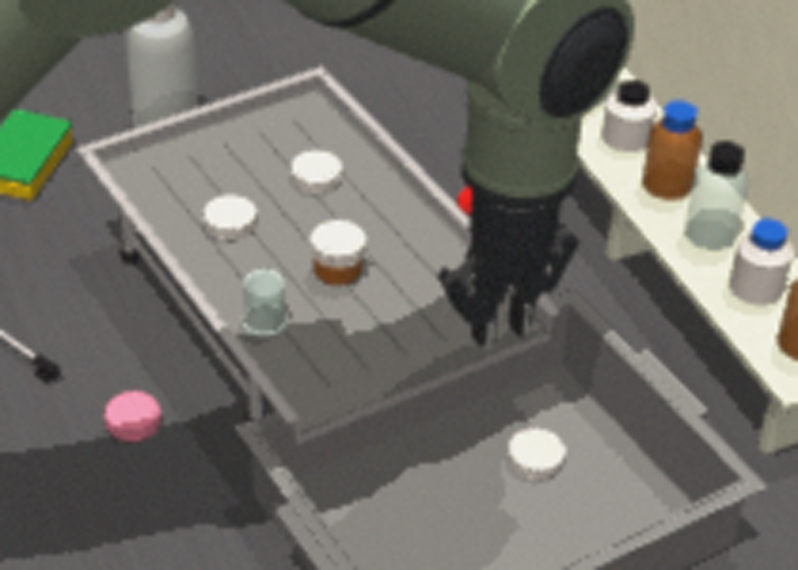

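Lid A is in the tub at (537,452). For lid B I'll approach from behind with the tool yawed 13.6°, so it moves diagonally away from the jar.

```bash
sed -i 's/rows.append(\(.*\))$/rows.append(\1)/; s/round(/rnd(/g' h.py; sed -i '1i rnd=lambda x,n:float(__builtins__["round"](x,n)) if isinstance(__builtins__,dict) else float(__builtins__.round(x,n))' h.py; python3 - <<'E'
from h import *
st();plan(.042,.136,.165,103.6,8)
E
```

```text
Traceback (most recent call last):
  File "h.py", line 40, in st
    print('t',rnd(s['clock'],2),'tray xy',np.rnd((s['position'][:2]-t)@R,4),'z',rnd(s['position'][2],4),'yaw-tray',rnd(np.degrees(s['tool_rot'][2]-th),1),'F',np.rnd(s['force'],2),'w',rnd(s['grip_width'],4),'q',np.rnd(s['qpos'],2))
                                          ^^^^^^
AttributeError: module 'numpy' has no attribute 'rnd'
```

```bash
sed -i 's/np\.rnd/np.round/g; 1c rnd=lambda x,n:float("%.*f"%(n,x))' h.py; python3 - <<'E'
from h import *
st();plan(.042,.136,.165,103.6,8)
E
```

```text
t 7.55 tray xy [ 0.0829 -0.202 ] z 0.1043 yaw-tray 89.9 F [0.34 0.08 0.78] w 0.0302 q [ 0.27  0.76 -0.44  1.56  0.38  0.91 -0.16]
[[[0.84,-0.1,-0.15],-0.34],[[0.85,-0.08,-0.15],-0.34],[[0.85,-0.05,-0.15],-0.34],[[0.85,-0.03,-0.15],-0.34],[[0.85,-0.0,-0.15],-0.34],[[0.85,0.02,-0.15],-0.34],[[0.85,0.05,-0.15],-0.34],[[0.85,0.07,-0.15],-0.34]]
```

Request:
{"op": "servo_tool", "data": {"targets": [[[0,0,-0.6],0],[[0,0,-0.6],0],[[0.84,-0.1,0],-0.34],[[0.85,-0.08,0],-0.34],[[0.85,-0.05,0],-0.34],[[0.85,-0.03,0],-0.34],[[0.85,0,0],-0.34],[[0.85,0.02,0],-0.34],[[0.85,0.05,0],-0.34],[[0.85,0.07,0],-0.34],[[0,0,0],0]]}}

```text
clock: 8.93
position: [0.5793, 0.2746, 0.1645]
tool_rot: [3.141, -0.002, 1.946]
force: [0.9, 0.1, -0.1]
grip_width: 0.0299
```

```bash
python3 - <<'E'
from h import *
st();plan(.042,.136,.104,103.6,2)
cv2.imwrite("pics/w5.png",bot.grab_frame("wrist"))
E
```

```text
t 8.93 tray xy [0.0413 0.1399] z 0.1645 yaw-tray 103.8 F [ 0.85  0.08 -0.08] w 0.0299 q [-0.18  0.67 -0.54  1.6   0.39  0.99 -0.47]
[[[-0.04,-0.0,0.6],0.02],[[-0.04,-0.0,0.6],0.02]]
```

View pics/w5.png

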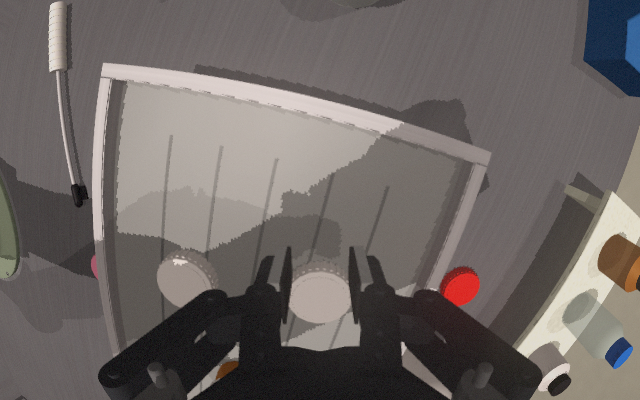

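B at (320,295) is centred between the fingers. I'll lower and push diagonally.

Request:
{"op": "servo_tool", "data": {"targets": [[[0,0,0.6],0],[[0,0,0.6],0],[[0,0,0],0],[[-0.3,0,0],0],[[-0.3,0,0],0],[[-0.3,0,0],0],[[-0.3,0,0],0],[[-0.3,0,0],0],[[0,0,0],0]]}}

```text
clock: 10.1
position: [0.6089, 0.1985, 0.1042]
tool_rot: [-3.141, 0.0, 1.937]
force: [-0.0, 0.2, 0.9]
grip_width: 0.0299
```

```bash
python3 - <<'E'
from h import *
st()
cv2.imwrite("pics/s6.png",cv2.resize(bot.grab_frame("side")[100:250,240:450],(798,570),interpolation=cv2.INTER_CUBIC))
E
```

```text
t 10.1 tray xy [0.0604 0.0605] z 0.1042 yaw-tray 103.3 F [-0.04  0.22  0.9 ] w 0.0299 q [-0.08  0.74 -0.51  1.64  0.44  0.88 -0.39]
```

View pics/s6.png

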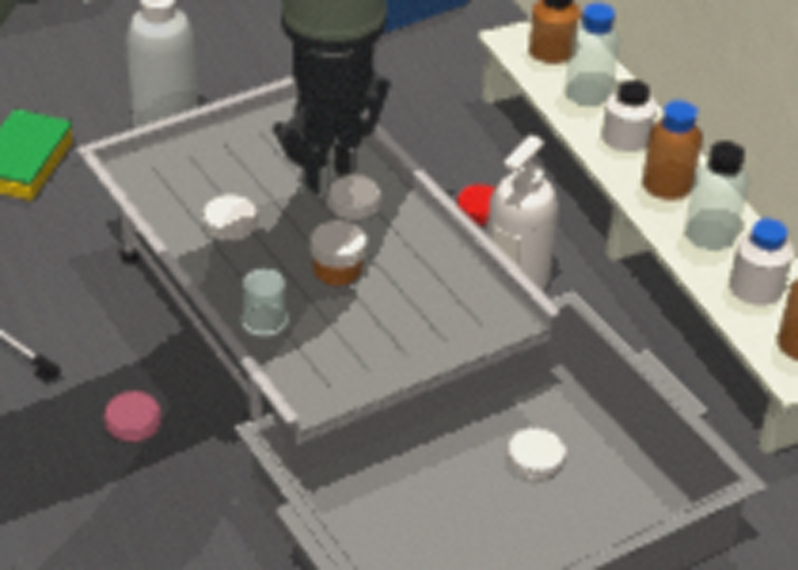

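B is cradled at (355,195) and clear of the jar. I'll finish the diagonal and then push straight.

Request:
{"op": "servo_tool", "data": {"targets": [[[-0.3,0,0],0],[[-0.3,0,0],0],[[-0.3,0,0],0],[[-0.3,0,0],0],[[-0.3,0,0],0],[[-0.29,-0.07,0],0],[[-0.29,-0.07,0],0],[[-0.29,-0.07,0],0],[[-0.29,-0.07,0],0],[[-0.29,-0.07,0],0],[[0,0,0],0]]}}

```text
clock: 11.52
position: [0.6453, 0.0546, 0.1042]
tool_rot: [-3.141, 0.0, 1.937]
force: [-0.5, -0.0, 0.3]
grip_width: 0.0295
```

```bash
python3 - <<'E'
from h import *
st()
cv2.imwrite("pics/s7.png",cv2.resize(bot.grab_frame("side")[100:250,240:450],(798,570),interpolation=cv2.INTER_CUBIC))
E
```

```text
t 11.53 tray xy [ 0.0772 -0.087 ] z 0.1042 yaw-tray 103.3 F [-0.47 -0.01  0.32] w 0.0295 q [ 0.15  0.75 -0.51  1.62  0.44  0.89 -0.16]
```

View pics/s7.png

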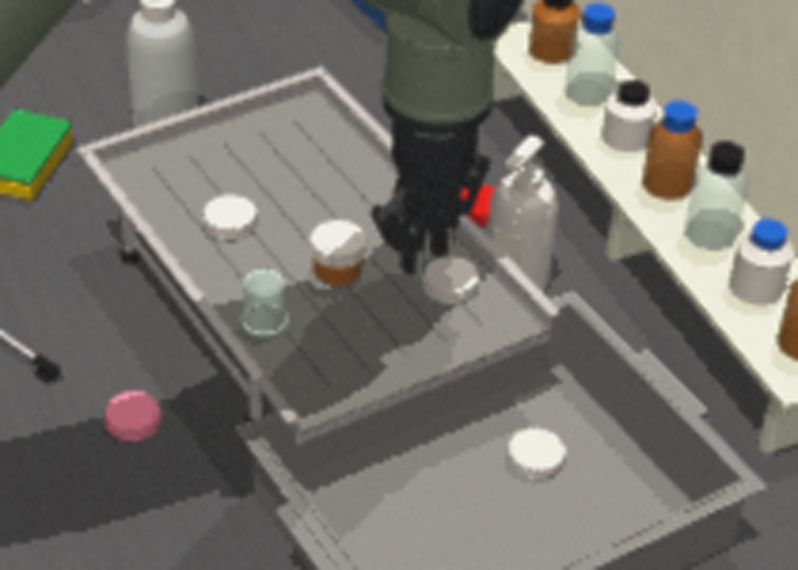

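Request:
{"op": "servo_tool", "data": {"targets": [[[-0.29,-0.07,0],0],[[-0.29,-0.07,0],0],[[-0.29,-0.07,0],0],[[-0.29,-0.07,0],0],[[-0.29,-0.07,0],0],[[-0.29,-0.07,0],0],[[-0.29,-0.07,0],0],[[-0.29,-0.07,0],0],[[0,0,0],0],[[0,0,0],0]]}}

```text
clock: 12.82
position: [0.6607, -0.0614, 0.1043]
tool_rot: [3.141, -0.0, 1.94]
force: [0.2, -0.5, 0.1]
grip_width: 0.0297
```

```bash
python3 - <<'E'
from h import *
st()
cv2.imwrite("pics/s8.png",cv2.resize(bot.grab_frame("side")[100:250,240:450],(798,570),interpolation=cv2.INTER_CUBIC))
E
```

```text
t 12.82 tray xy [ 0.077 -0.204] z 0.1043 yaw-tray 103.4 F [ 0.22 -0.46  0.09] w 0.0297 q [ 0.32  0.77 -0.51  1.57  0.44  0.92  0.03]
```

View pics/s8.png

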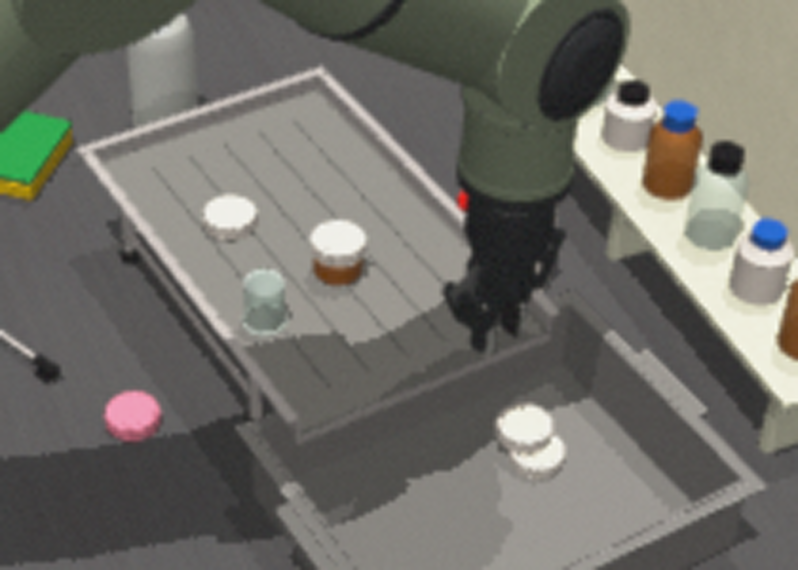

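B is in the tub, lying partly on A at (525,428). Lid C can't pass between the jar and the beaker because the gap is about 45 mm. I'll raise, turn to yaw 180° relative to the tray, and push C sideways toward +x behind the jar first.

```bash
python3 - <<'E'
from h import *
plan(-.104,.064,.184,180,18)
E
```

```text
[[[0.34,-0.13,-0.09],-0.85],[[0.34,-0.1,-0.09],-0.85],[[0.35,-0.08,-0.09],-0.85],[[0.36,-0.05,-0.09],-0.85],[[0.36,-0.02,-0.09],-0.85],[[0.36,0.0,-0.09],-0.85],[[0.36,0.03,-0.09],-0.85],[[0.35,0.06,-0.09],-0.85],[[0.35,0.08,-0.09],-0.85],[[0.34,0.11,-0.09],-0.85],[[0.33,0.13,-0.09],-0.85],[[0.32,0.16,-0.09],-0.85],[[0.31,0.18,-0.09],-0.85],[[0.3,0.2,-0.09],-0.85],[[0.28,0.23,-0.09],-0.85],[[0.26,0.25,-0.09],-0.85],[[0.24,0.26,-0.09],-0.85],[[0.22,0.28,-0.09],-0.85]]
```

Request:
{"op": "servo_tool", "data": {"targets": [[[0,0,-0.8],0],[[0,0,-0.8],0],[[0.34,-0.13,0],-0.85],[[0.34,-0.1,0],-0.85],[[0.35,-0.08,0],-0.85],[[0.36,-0.05,0],-0.85],[[0.36,-0.02,0],-0.85],[[0.36,0,0],-0.85],[[0.36,0.03,0],-0.85],[[0.35,0.06,0],-0.85],[[0.35,0.08,0],-0.85]]}}

```text
clock: 14.25
position: [0.552, 0.0593, 0.1843]
tool_rot: [3.142, 0.0, 2.612]
force: [0.1, 0.1, -1.0]
grip_width: 0.0302
```

Request:
{"op": "servo_tool", "data": {"targets": [[[0.34,0.11,0],-0.85],[[0.33,0.13,0],-0.85],[[0.32,0.16,0],-0.85],[[0.31,0.18,0],-0.85],[[0.3,0.2,0],-0.85],[[0.28,0.23,0],-0.85],[[0.26,0.25,0],-0.85],[[0.24,0.26,0],-0.85],[[0.22,0.28,0],-0.85],[[0,0,0],0]]}}

```text
clock: 15.5
position: [0.4448, 0.1799, 0.1844]
tool_rot: [3.141, -0.0, -3.005]
force: [0.1, 0.1, 0.2]
grip_width: 0.0299
```

```bash
python3 - <<'E'
from h import *
st();plan(-.104,.064,.104,180,3)
cv2.imwrite("pics/w9.png",bot.grab_frame("wrist"))
E
```

```text
t 15.5 tray xy [-0.1047  0.064 ] z 0.1844 yaw-tray -179.9 F [0.08 0.06 0.2 ] w 0.0299 q [ 0.22  0.51 -0.97  1.99  0.53  0.92  0.69]
[[[-0.0,-0.0,0.54],0.01],[[-0.0,-0.0,0.54],0.01],[[-0.0,-0.0,0.54],0.01]]
```

View pics/w9.png

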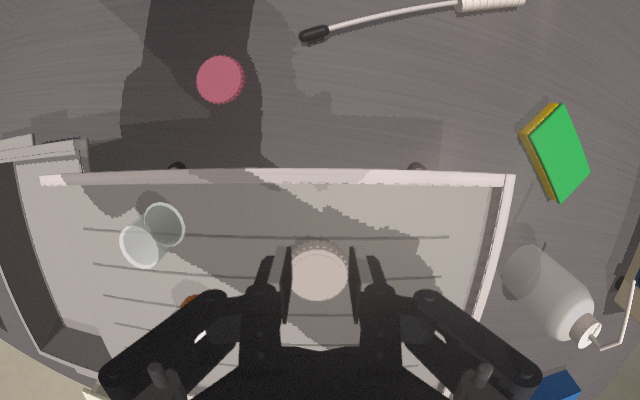

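C at (319,275) is centred. I'll lower and push toward +x.

Request:
{"op": "servo_tool", "data": {"targets": [[[0,0,0.6],0],[[0,0,0.6],0],[[0,0,0.4],0],[[0,0,0],0],[[-0.3,0,0],0],[[-0.3,0,0],0],[[-0.3,0,0],0],[[-0.3,0,0],0],[[-0.3,0,0],0],[[0,0,0],0]]}}

```text
clock: 16.8
position: [0.5209, 0.1889, 0.1042]
tool_rot: [3.141, 0.0, -3.01]
force: [0.4, 0.5, 0.1]
grip_width: 0.0297
```

```bash
python3 - <<'E'
from h import *
st()
cv2.imwrite("pics/s10.png",cv2.resize(bot.grab_frame("side")[100:250,240:450],(798,570),interpolation=cv2.INTER_CUBIC))
E
```

```text
t 16.8 tray xy [-0.028   0.0627] z 0.1042 yaw-tray -180.1 F [0.41 0.55 0.08] w 0.0297 q [ 0.12  0.72 -0.83  1.86  0.68  0.88  0.65]
```

View pics/s10.png

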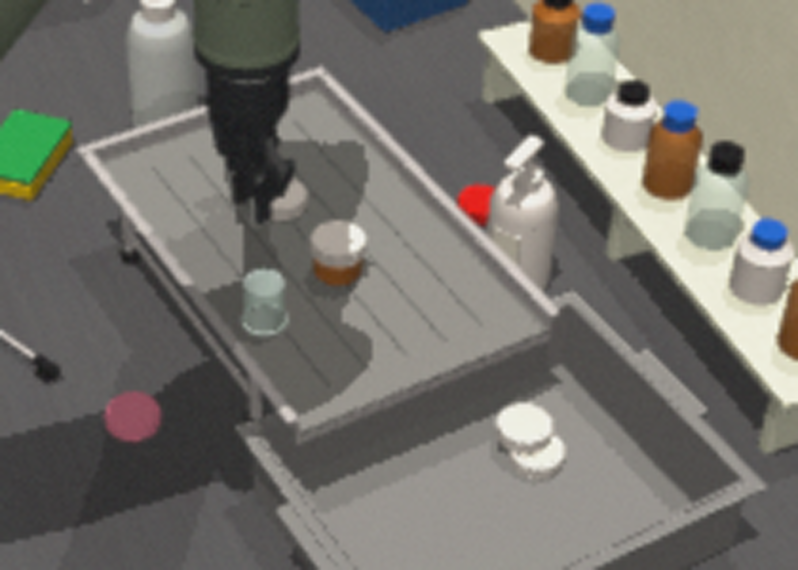

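Request:
{"op": "servo_tool", "data": {"targets": [[[-0.3,0,0],0],[[-0.3,0,0],0],[[-0.3,0,0],0],[[-0.3,0,0],0],[[-0.3,0,0],0],[[0,0,0],0],[[0.4,0,0],0],[[0,0,-0.8],0],[[0,0,-0.6],0]]}}

```text
clock: 17.98
position: [0.5735, 0.1961, 0.1756]
tool_rot: [-3.141, -0.0, -3.008]
force: [0.0, 0.0, -0.2]
grip_width: 0.0298
```

```bash
python3 - <<'E'
from h import *
st();plan(.078,.115,.174,90,18)
cv2.imwrite("pics/s11.png",cv2.resize(bot.grab_frame("side")[100:250,240:450],(798,570),interpolation=cv2.INTER_CUBIC))
E
```

```text
t 17.98 tray xy [0.025  0.0628] z 0.1756 yaw-tray -180.0 F [ 0.02  0.05 -0.19] w 0.0298 q [ 0.14  0.7  -0.88  1.67  0.6   1.06  0.78]
[[[-0.06,0.06,0.0],1.0],[[-0.05,0.06,0.0],1.0],[[-0.05,0.07,0.0],1.0],[[-0.04,0.07,0.0],1.0],[[-0.04,0.07,0.0],1.0],[[-0.03,0.08,0.0],1.0],[[-0.02,0.08,0.0],1.0],[[-0.01,0.08,0.0],1.0],[[-0.01,0.08,0.0],1.0],[[-0.0,0.08,0.0],1.0],[[0.01,0.08,0.0],1.0],[[0.01,0.08,0.0],1.0],[[0.02,0.08,0.0],1.0],[[0.03,0.08,0.0],1.0],[[0.03,0.08,0.0],1.0],[[0.04,0.07,0.0],1.0],[[0.05,0.07,0.0],1.0],[[0.05,0.06,0.0],1.0]]
```

View pics/s11.png

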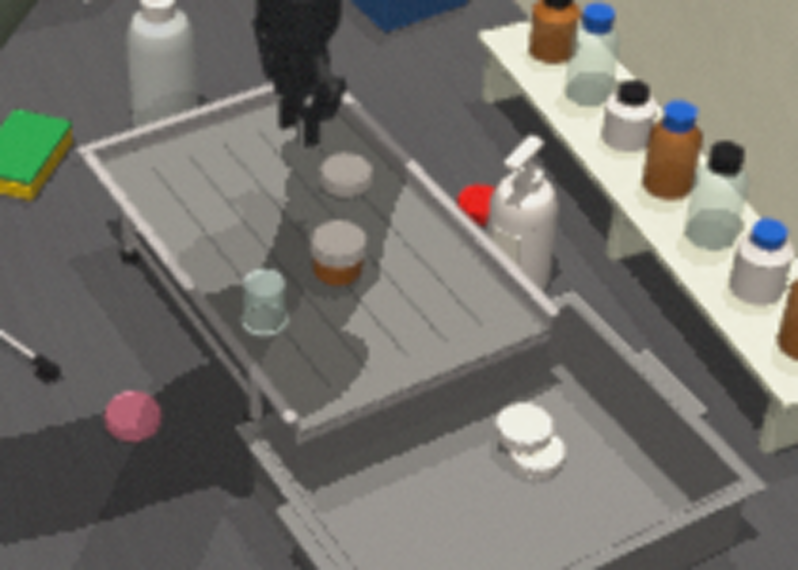

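Lid C is now at (346,174) in the crop. I'll work out its exact spot and reposition behind it.

Request:
{"op": "servo_tool", "data": {"targets": [[[-0.06,0.06,0],1],[[-0.05,0.06,0],1],[[-0.05,0.07,0],1],[[-0.04,0.07,0],1],[[-0.04,0.07,0],1],[[-0.03,0.08,0],1],[[-0.02,0.08,0],1],[[-0.01,0.08,0],1],[[-0.01,0.08,0],1]]}}

```text
clock: 19.15
position: [0.5963, 0.2252, 0.1741]
tool_rot: [-3.141, -0.0, 2.487]
force: [-0.0, -0.3, -0.6]
grip_width: 0.0298
```

Request:
{"op": "servo_tool", "data": {"targets": [[[0,0.08,0],1],[[0.01,0.08,0],1],[[0.01,0.08,0],1],[[0.02,0.08,0],1],[[0.03,0.08,0],1],[[0.03,0.08,0],1],[[0.04,0.07,0],1],[[0.05,0.07,0],1],[[0.05,0.06,0],1],[[0,0,0],0]]}}

```text
clock: 20.4
position: [0.6192, 0.2545, 0.1741]
tool_rot: [-3.141, 0.0, 1.705]
force: [-1.1, 1.0, -0.5]
grip_width: 0.0298
```

```bash
python3 - <<'E'
from h import *
R,t,th,_=trayfit();print((atz('side',*sc(346,170),.116)[:2]-t)@R)
st();cv2.imwrite("pics/w12.png",bot.grab_frame("wrist"))
E
```

```text
[0.07807445 0.06202894]
t 20.4 tray xy [0.0781 0.1146] z 0.1741 yaw-tray 90.0 F [-1.12  1.04 -0.49] w 0.0298 q [-0.18  0.69 -0.49  1.51  0.35  1.03 -0.62]
```

View pics/w12.png

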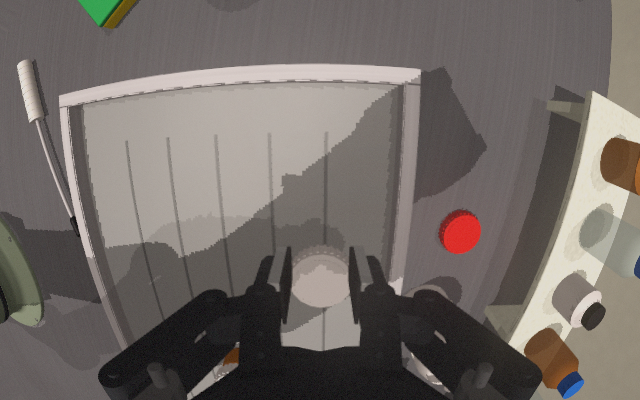

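C at (320,278) is centred. I'll lower and push straight.

Request:
{"op": "servo_tool", "data": {"targets": [[[0,0,0.6],0],[[0,0,0.6],0],[[0,0,0.2],0],[[0,0,0],0],[[-0.3,0,0],0],[[-0.3,0,0],0],[[-0.3,0,0],0],[[-0.3,0,0],0],[[-0.3,0,0],0],[[-0.3,0,0],0],[[-0.3,0,0],0],[[0,0,0],0]]}}

```text
clock: 21.95
position: [0.6341, 0.1486, 0.1042]
tool_rot: [-3.141, 0.001, 1.702]
force: [0.5, 0.3, 0.1]
grip_width: 0.0296
```

```bash
python3 - <<'E'
from h import *
st()
cv2.imwrite("pics/s13.png",cv2.resize(bot.grab_frame("side")[100:250,240:450],(798,570),interpolation=cv2.INTER_CUBIC))
E
```

```text
t 21.95 tray xy [0.0787 0.0076] z 0.1042 yaw-tray 89.8 F [0.53 0.33 0.13] w 0.0296 q [-0.03  0.74 -0.46  1.61  0.4   0.89 -0.51]
```

View pics/s13.png

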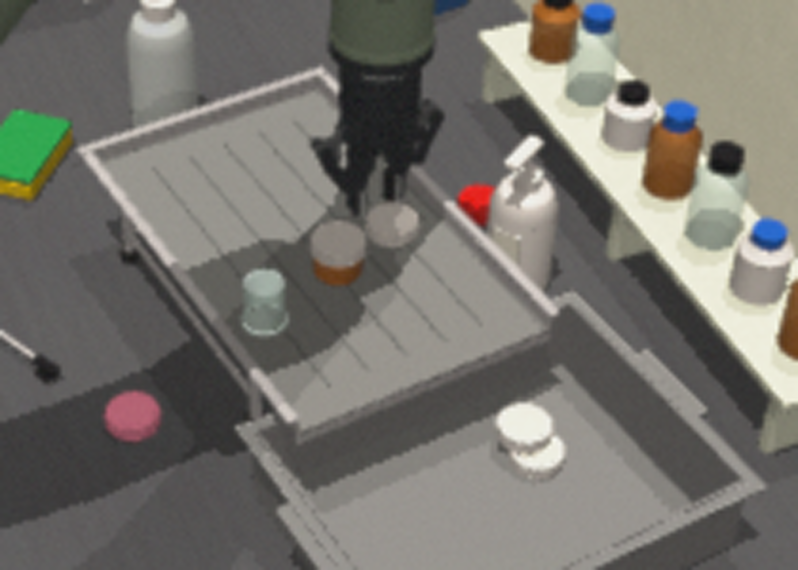

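Request:
{"op": "servo_tool", "data": {"targets": [[[-0.3,0,0],0],[[-0.3,0,0],0],[[-0.3,0,0],0],[[-0.3,0,0],0],[[-0.3,0,0],0],[[-0.3,0,0],0],[[-0.3,0,0],0],[[-0.3,-0.08,0],0],[[-0.3,-0.08,0],0],[[-0.3,-0.08,0],0]]}}

```text
clock: 23.25
position: [0.6415, -0.0011, 0.1043]
tool_rot: [-3.141, 0.0, 1.704]
force: [-0.1, 0.5, -0.5]
grip_width: 0.0301
```

Request:
{"op": "servo_tool", "data": {"targets": [[[-0.3,-0.08,0],0],[[-0.3,-0.08,0],0],[[-0.3,-0.08,0],0],[[-0.3,-0.08,0],0],[[-0.05,0,0],0],[[0,0,0],0],[[0,0,0],0]]}}

```text
clock: 24.12
position: [0.6343, -0.0633, 0.1043]
tool_rot: [3.141, -0.0, 1.705]
force: [-0.1, -0.2, -0.1]
grip_width: 0.03
```

```bash
python3 - <<'E'
from h import *
st()
cv2.imwrite("pics/s14.png",cv2.resize(bot.grab_frame("side")[100:250,240:450],(798,570),interpolation=cv2.INTER_CUBIC))
E
```

```text
t 24.12 tray xy [ 0.0505 -0.2024] z 0.1043 yaw-tray 90.0 F [-0.11 -0.21 -0.11] w 0.03 q [ 0.31  0.73 -0.47  1.65  0.4   0.86 -0.19]
```

View pics/s14.png

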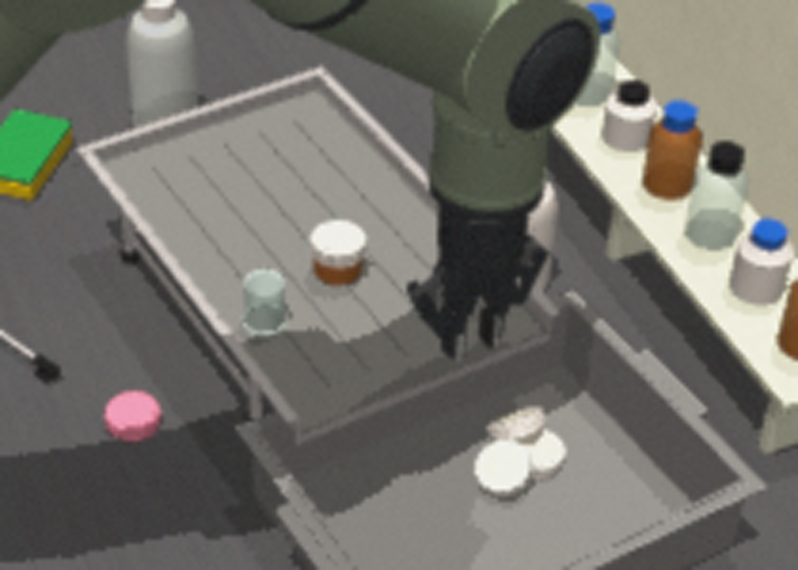

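All three lids are in the tub, at about (502,468), (545,452) and (515,425). One is leaning. I'll raise clear and check that they've settled.

Request:
{"op": "servo_tool", "data": {"targets": [[[0,0,-0.8],0],[[0,0,-0.8],0],[[0,0,-0.8],0],[[0,0,-0.6],0],[[0.8,0,0],0],[[0.8,0,0],0],[[0.8,0,0],0],[[0.6,0,0],0],[[0,0,0],0],[[0,0,0],0],[[0,0,0],0],[[0,0,0],0]]}}

```text
clock: 25.68
position: [0.6145, 0.0839, 0.2543]
tool_rot: [-3.142, 0.0, 1.703]
force: [-0.9, -0.0, -0.6]
grip_width: 0.0298
```

```bash
python3 - <<'E'
from h import *
st()
cv2.imwrite("pics/s15.png",cv2.resize(bot.grab_frame("side")[100:250,240:450],(798,570),interpolation=cv2.INTER_CUBIC))
cv2.imwrite("pics/t15.png",cv2.resize(bot.grab_frame("top")[90:250,170:430],(780,480),interpolation=cv2.INTER_CUBIC))
E
```

```text
t 25.68 tray xy [ 0.0506 -0.0539] z 0.2543 yaw-tray 89.9 F [-0.86 -0.01 -0.56] w 0.0298 q [ 0.14  0.54 -0.55  1.57  0.3   1.12 -0.35]
```

View pics/s15.png

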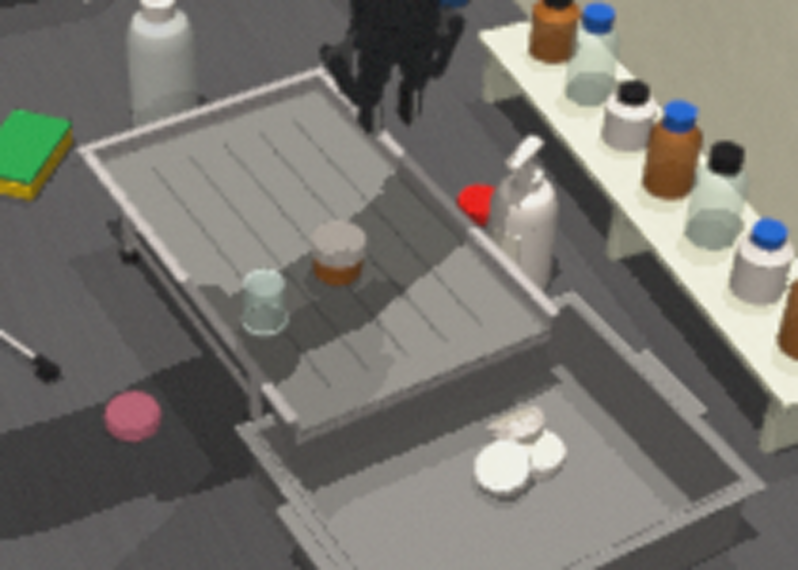

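View pics/t15.png

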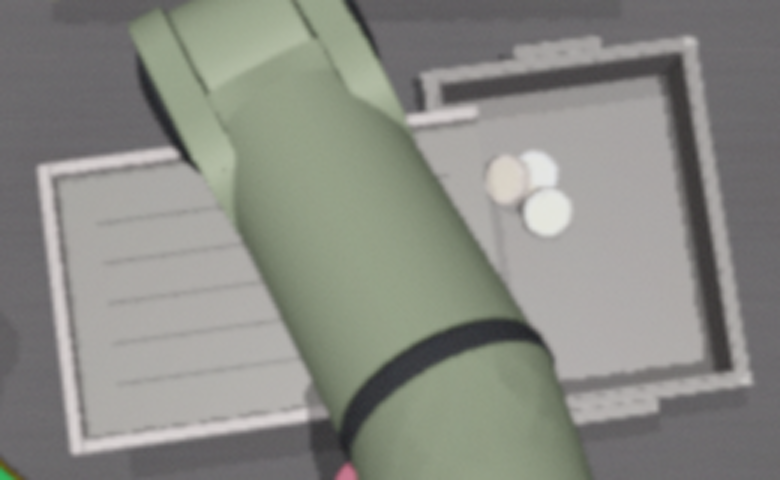

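```bash
python3 - <<'E'
from h import *
R,t,th,_=trayfit()
for p,q in [((507,180),(518,424)),((548,212),(502,465)),((541,170),(547,450))]:
    x,e=tri((170+p[0]/3,90+p[1]/3),sc(*q));print(np.round(x,3),np.round(e,3),np.round((x[:2]-t)@R-[0,-.305],3))
x,e=tri(tc(549,290),sc(338,239));print(x)
bot.job_done()
E
```

```text
[ 0.669 -0.097  0.029] 0.005 [0.08  0.064]
[ 0.632 -0.139  0.031] 0.003 [0.039 0.028]
[ 0.68  -0.134  0.026] 0.005 [0.086 0.027]
[0.56531545 0.08340222 0.14138506]
the job is handed in; nothing more can be done
```

I swept all three lids over the tray's open end into the tub and handed the job in at about 26 s of the 72 s allowed. The fingers were 30 mm apart and acted as a cradle behind each lid. Lid A went straight, lid B went diagonally past the jar, and lid C went sideways behind the jar and then straight.

- **Lids:** In the last pictures all three are in the tub and at rest. Their measured tops are about 0.03 m high, against the 0.075 m limit. They lie at about (0.08, 0.06), (0.04, 0.03) and (0.09, 0.03) m in the tub's frame, well inside its walls. One lid rests tilted on another.
- **Bystanders:** The jar and beaker are at the same places in the side view as at the start, by eye. In the final top view the arm hid them, so I didn't re-measure their positions. The soap pump and the other bench items in that side-view crop look unmoved. The spare jar and jug were outside the crop, so I didn't recheck them at the end.
- **Contact:** The fingers pressed the tray floor once, at about 20 N, when I felt for its height. At the end the gripper was clear, 0.25 m above the bench.
- **Disagreements:** The tray corner fit was off by up to 5 mm, and the two views' lines of sight missed each other by 1–5 mm for the lids, jar and beaker. Neither affected the pushes.

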